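# Find the packed lunch tin by its weight and close it in the delivery carrier

### The job

Three identical steel lunch tins stand on the worktop: two are empty and one is packed, and with the lids on only the weight, felt in lifting, tells which. Find the packed one, set it down upright and gently in the empty compartment of the delivery carrier, then close the carrier's lid fully. Put the empty tins back upright where they stood, and do not disturb the other things on the worktop.

Things in the scene. Friction and masses are not known exactly. Their poses are not given: they have to be found in the camera images.
- tin_a_mid (a point): middle of a closed steel lunch tin, 41 mm above its underside, z up. Tin 116 mm long (x) x 80 wide (y); lid top 12 mm above this point. Over the lid a fixed black grip bar along x, 74 long x 12 wide x 12 high, its centre 35 mm above this point, on two posts 30 mm either side of the centre, 17 mm free under it. Full height 82 mm
- tin_b_mid (a point): another of the three identical lunch tins, exactly like the tin of tin_a_mid (same sizes, same meaning of point and axes)
- tin_c_mid (a point): another of the three identical lunch tins, exactly like the tin of tin_a_mid (same sizes, same meaning of point and axes)
- tin_a: the tin of tin_a_mid; origin at the centre of its underside. The three tins are identical but for weight: an empty one about 0.16 kg, the packed one 0.43 to 0.55 kg. Which one is packed differs from start to start. The pot inside may shift by 2 mm
- tin_b: the tin of tin_b_mid; origin at the centre of its underside; see tin_a
- tin_c: the tin of tin_c_mid; origin at the centre of its underside; see tin_a
- carrier: delivery carrier, an aluminium box 150 mm (x) x 186 mm (y), fixed to the worktop; origin at the centre of its underside, z up. Rim 70 mm high, walls 11 mm, inner floor 12 mm above the worktop. A divider 62 mm high parts it in two: the +y compartment (60 mm wide, next to the lid hinge) holds two small steel cups, the -y one is empty
- carrier_bay (a point): centre of the floor of the empty compartment, 12 mm above the worktop; axes as the carrier. The compartment is 128 mm (x) x 93 mm (y): a tin fits with 6 mm to spare all round, long side along x, either way round; its middle point then lies 41 mm above this point, its lid 5 mm below the rim and its grip bar above the rim
- lid_hinge (a point): middle of the lid's hinge axis, on the top of the carrier's +y wall, 71 mm above the worktop; axes as the carrier's. The hinge axis runs along x
- carrier_lid (a joint): angle of the carrier lid, rad: 0 shut, 1.57 upright, 1.95 its stop, leaning out to the carrier's +y; starts at 1.65 to 1.85. A hood 150 mm along the hinge, 186 mm from hinge to free edge, 36 mm deep, hollow side inward. Stiff hinge (0.45 N m): it stays where it is left and needs 1 to 5 N near its free edge until fully shut
- lid_edge (a point): point on the lid's outer (upper when shut) face, on its middle line, 174 mm out from the hinge axis and 12 mm inside the free edge; with the lid shut it lies 36 mm above the hinge axis; its z axis points out of the outer face, its y axis from the free edge to the hinge
- salt_shaker: glass salt shaker, 44 mm across, 90 mm high, origin at the centre of its underside; a bystander
- squeeze_bottle: squeeze bottle with a pointed nozzle, 57 mm across, 218 mm high, origin at the centre of its underside; a bystander
- spread_tub: closed plastic tub of spread, 96 x 137 x 53 mm, origin at the centre of its underside; a bystander

How it is judged:
By the outcome, as a careful person would: the job done as asked, in the order asked, and still so for the second after the job is handed in, with the robot touching nothing.
It also fails if it takes over 69 s, if anything falls off the work surface, if the arm or the gripper's body presses on something with over 40 N, if the wrist force passes 120 N, or if a joint passes its speed limit or range.

### The arm

A 7-joint arm with a two-finger parallel gripper is mounted at the origin on a cart in front of the work surface, level with it; the furniture and walls round the work are solid. World frame = base frame: x ahead of the robot, y to its left, z up, the work surface at z = 0. Lengths are in mm, angles in rad, forces in N, time in s.
With the tool pointing down it reaches from about 425 to 1025 mm from the base axis. Payload 3.6 kg.
Tool frame: the origin (TCP) lies on the centre line of the jaws, within the pads' length; the fingertips stand 14 mm ahead of it and the grasp point (between the pads) lies 5 mm behind it (tips_ahead is the distance from the TCP to the fingertips, in mm); z points along the fingers, y is the line along which they close (so a half turn about z gives the same grasp; the last joint's range is limited). The gripper opens to 85 mm and grips with 20 to 120 N. Pads are 22 mm wide; open, the fingers measure 114 mm over their backs; the gripper's body (76 mm by 85 mm) begins 54 mm behind the grasp point. The pads swing forward as they close: fully open they stand 13 mm farther back than shut.
Start: joints at [-1.431, 0.591, 0.048, 1.609, -0.033, 0.943, -0.034], TCP at [167.254, 705.447, 245.302] pointing down, gripper open.
Joint ranges: [-2.69, 2.69], [-0.47, 2.24], [-1.27, 1.36], [0.19, 2.51], [-1.53, 4.68], [0.08, 2.07], [-3.09, 3.09]. Speed limits (rad/s): [2.57, 2.57, 3.14, 3.14, 3.14, 3.14, 3.14].

### API

Orientations are given as [roll, pitch, yaw] about the fixed x, y, z axes, in that order (R = Rz(yaw) Ry(pitch) Rx(roll)).
In Python, from rig import state, get_image, hand_in, tips_ahead gives the robot as it stands.
- The arm moves only by the tool carry_out, never from a script. Its argument "rows" is a list of rows, each a list of 7 numbers: the finger opening in cm, from 0 to 8.54, then the shift along the tool's x, y, z in cm, then the turn, a rotation vector about the tool's x, y, z in rad. A call has 1 to 8 rows; each row shifts and turns the commanded pose from where the row before left it, along the tool's axes as they then stand; what a row does not reach is not made up. A row lasts 1/10 s, in which the tool goes at most 50 mm and 8.59 degrees, less where a joint would pass 70% of its speed; a pose out of reach is approached as far as the arm can. A call is refused whole if a number of a shift passes 5 or a number of a turn 0.15, either way. A call with a gripper value outside its range is refused whole. The fingers move at their own pace and stop on an object; "squeeze" is the grip in N (left out, the last holds). Time passes only in rows, so rows that do not move let the fingers close. It gives the time, the measured TCP pose, the force, the opening and the grip force at its end, in the units of the state.
- state(): the state, without advancing time (a new reading comes with each control period).
- get_image(name): name is "scene" or "top" or "wrist"; returns a dict with "img" (384x512x3 uint8, blue, green, red), "K" (3x3 intrinsics, pixels), "R" (3x3) and "t" (3): a world point X has camera coordinates R X + t. Camera axes: x right, y down, z forward; pixel columns grow to the right and rows downward; lengths in mm; the calibration is good to about 2 mm. The wrist camera is an equidistant fisheye: a pixel r from the principal point sees the ray r / f radians off the axis. A picture is of the moment at which its call begins. There is no depth.
- hand_in(): hands the job in; it is judged then, once.
The state is a dict: "t": time; "joint_pos": joint angles; "dq": joint speeds; "tau": joint torques, N m; "tool_pos": TCP position; "orientation": TCP orientation; "ft_force": force on the tool from outside, world axes, zero at the start; "wrist_torque": the same for the moment, N m; "gripper_width": finger opening in mm; "finger_force": force on a finger pad.
Only numpy, scipy, OpenCV 4.12 (cv2) and the standard library are available. Lean on these libraries where they do the work, as an engineer would, in place of code of your own. Each camera call takes 0.05 s, during which the arm holds its last target. There are 200 camera calls.

## Working session

There is one attempt and no reset: what is moved stays moved. The work goes in short steps, Python scripts to look and compute and a tool call to move; the robot and the scene stay as the last step left them, time stands still between calls to the robot, and variables do not carry over. Pictures are saved under pics/ and viewed, at most 10 in all, crops included, and the job is handed in when it is done.

Besides the shell and the picture viewer there is one more tool, called after "Request:" as a command line: name --pt "numbers of a row" for each row, then --argument value for the rest. carry_out: Moves the arm, as the interface text tells. Its arguments: {"type":"object","properties":{"rows":{"type":"array","items":{"type":"array","items":{"type":"number"}}},"squeeze":{"type":"number"}},"required":["rows"]}

```bash
mkdir -p pics; ls; python3 - <<'E'
from rig import *
import cv2,numpy as np
s=state();print(s)
for n in("scene","top"):
    d=get_image(n);cv2.imwrite(f"pics/{n}0.png",d["img"]);np.savez(f"pics/{n}0.npz",**d);print(n,d["K"],d["R"],d["t"])
print(tips_ahead)
E
```

```text
pics
{'t': 0.0, 'joint_pos': array([-1.43153689,  0.59216919,  0.04830255,  1.60988094, -0.03330035,
        0.94265315, -0.03370052]), 'dq': array([-2.68805285e-03, -6.68798653e-04,  1.47293217e-03,  8.54433538e-05,
        6.21315088e-04,  4.67641498e-04, -1.86017675e-04]), 'tau': array([ 1.46196926e-04, -5.48703718e+01,  1.54646784e+00, -1.98113626e+01,
        9.34828859e-03,  8.85318354e-03, -9.36749728e-06]), 'tool_pos': array([167.0379197 , 704.65652515, 244.08290334]), 'orientation': array([-3.13929079e+00,  1.34006525e-04,  2.90890935e+00]), 'ft_force': array([ 0.07112032, -0.01114239,  0.31336154]), 'wrist_torque': array([0.00989464, 0.01729827, 0.02043818]), 'finger_force': 0.0, 'gripper_width': 85.50511102762552}
scene [[469.51248814   0.         255.08131638]
 [  0.         469.51248814 192.48380055]
 [  0.           0.           1.        ]] [[ 0.86032339 -0.5097455  -0.00178736]
 [-0.25838019 -0.43305347 -0.86354176]
 [ 0.4394125   0.74338699 -0.50427417]] [-438.1617373   248.03241983 1569.58365921]
top [[477.05309643   0.         261.90966222]
 [  0.         477.05309643 191.37008489]
 [  0.           0.           1.        ]] [[ 6.26057455e-04 -9.99955984e-01  9.36150130e-03]
 [-9.97820775e-01 -1.24233438e-03 -6.59708890e-02]
 [ 6.59796153e-02 -9.29979891e-03 -9.97777633e-01]] [  48.37210523  578.23839726 1786.82939927]
14.0
```

View pics/scene0.png

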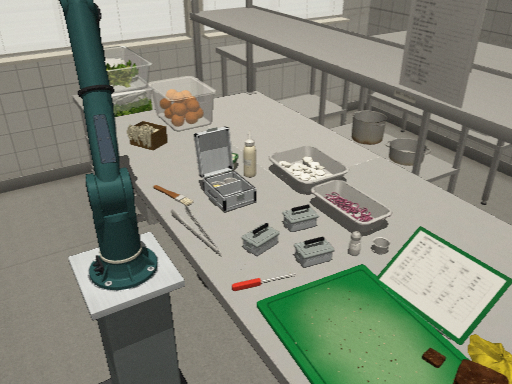

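View pics/top0.png

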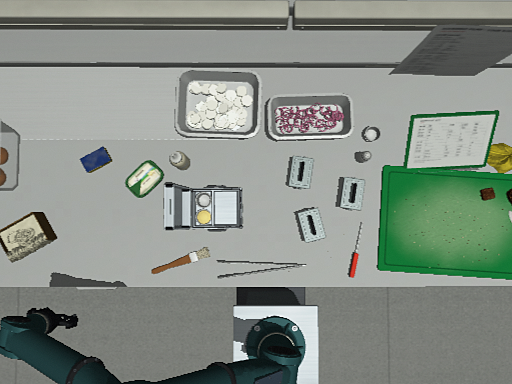

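The top view shows the bars at px (300,172), (351,193) and (311,224). The carrier is near (205,207) with its lid open to the left (+y), and the empty bay is near (228,207).

```bash
cat > h.py <<'E'
import numpy as np,cv2
from rig import *
def ray(d,uv,z,fish=False):
    K,R,t=d["K"],d["R"],d["t"]; out=[]
    for u,v in np.atleast_2d(uv).astype(float):
        a=(u-K[0,2])/K[0,0]; b=(v-K[1,2])/K[1,1]
        if fish:
            r=np.hypot(a,b)+1e-12; c=np.array([a/r*np.sin(r),b/r*np.sin(r),np.cos(r)])
        else: c=np.array([a,b,1.])
        w=R.T@c; o=-R.T@t; out.append(o+w*(z-o[2])/w[2])
    return np.array(out)
def bars(d,rois,z=82,fish=False,thr=60):
    g=d["img"].max(2)
    for (u0,v0,u1,v1) in rois:
        m=(g[v0:v1,u0:u1]<thr).astype(np.uint8)
        n,l,st,_=cv2.connectedComponentsWithStats(m)
        k=1+st[1:,4].argmax(); ys,xs=np.nonzero(l==k)
        p=ray(d,np.c_[xs+u0,ys+v0],z,fish)[:,:2]
        (c,w,a)=cv2.minAreaRect(p.astype(np.float32))
        q=p-p.mean(0); e,V=np.linalg.eigh(q.T@q); v=V[:,1]*np.sign(V[0,1])
        print(len(p),"centre",p.mean(0).round(1),"rect",np.round(c,1),np.round(w,1),"yaw",np.arctan2(v[1],v[0]).round(3))
E
python3 - <<'E'
from h import *
d=dict(np.load("pics/top0.npz"))
bars(d,[(285,150,318,195),(335,172,368,214),(293,202,330,246)],z=80)
c=d["img"][175:240,155:255]
cv2.imwrite("pics/c1.png",cv2.resize(c,None,fx=8,fy=8,interpolation=cv2.INTER_CUBIC))
s=dict(np.load("pics/scene0.npz"))
bars(s,[(280,195,322,225),(295,230,335,255),(243,218,280,240)],z=80)
E
```

```text
73 centre [650.1 -92.8] rect [649.5 -92.4] [14.5 67.9] yaw -0.132
85 centre [ 570.5 -283. ] rect [ 570.8 -282.1] [18.1 71.3] yaw -0.152
75 centre [ 453.5 -130.8] rect [ 453.4 -131.3] [73.2 14.1] yaw 0.259
55 centre [ 643.4 -100.3] rect [ 643.9 -101.1] [21.6 70.4] yaw -0.121
69 centre [ 564.8 -290.7] rect [ 564.6 -290.6] [17.5 68.7] yaw -0.129
59 centre [ 446.  -140.4] rect [ 446.8 -139.9] [78.4 22.4] yaw 0.326
```

View pics/c1.png

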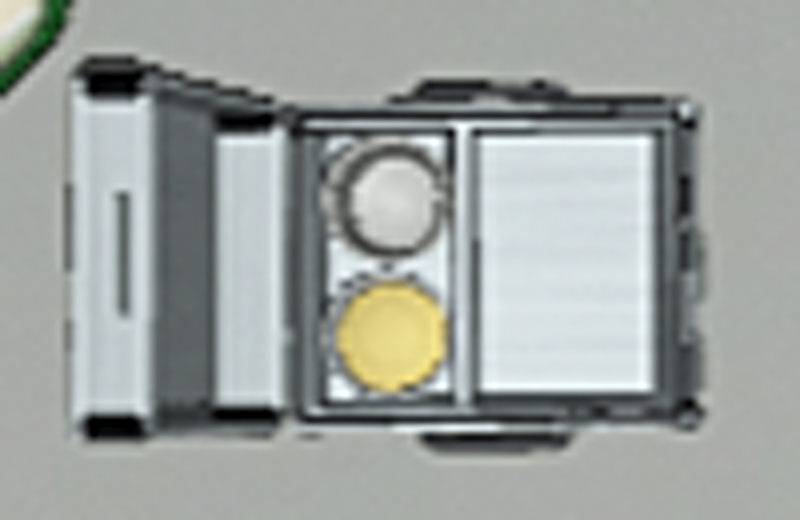

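```bash
python3 - <<'E'
from h import *
d=dict(np.load("pics/top0.npz"))
f=lambda u,v:(155+(u+.5)/8-.5,175+(v+.5)/8-.5)
for n,u,v,z in[("bay inner -y",657,262,70),("divider -y edge",472,262,62),("floor edge div",477,262,12),("rim top",570,106,70),("rim bot",570,418,70),("rim inner top",570,128,70),("inner bot",570,397,70),("rim +y out",292,262,70),("rim -y out",682,262,70),("lid left edge",75,262,71+183),("floor top",570,132,12)]:
    print(n,ray(d,f(u,v),z).round(1)[0,:2])
print(-d["R"].T@d["t"])
w=get_image("wrist");cv2.imwrite("pics/w0.png",w["img"]);print(w["K"],w["R"],w["t"], -w["R"].T@w["t"])
E
```

```text
bay inner -y [516.1 141.9]
divider -y edge [516.3 227.3]
floor edge div [517.9 229.6]
rim top [587.8 182.1]
rim bot [444.7 181.3]
rim inner top [577.6 182.1]
inner bot [454.3 181.4]
rim +y out [515.9 309. ]
rim -y out [516.1 130.4]
lid left edge [509.9 372.2]
floor top [579.6 185.9]
[ 459.05368538   65.70549563 1820.55247343]
[[297.31863964   0.         260.98213632]
 [  0.         297.31863964 191.54475562]
 [  0.           0.           1.        ]] [[ 0.23048844  0.97307159 -0.00260074]
 [ 0.93492154 -0.2207093   0.27786529]
 [ 0.26980881 -0.06647623 -0.96061653]] [-722.24362391  -36.19922467  378.940405  ] [ 98.07078023 719.99577222 372.1965566 ]
```

Request:
carry_out --pt "6 0 0 -3 0 0 -0.116" --pt "6 0 0 -3 0 0 -0.116" --pt "6 -3.1 -2.5 -1 0 0 0" --pt "6 -3.1 -2.5 -1 0 0 0" --pt "6 -3.1 -2.5 -1 0 0 0" --pt "6 -3.1 -2.5 -1 0 0 0" --pt "6 -3.1 -2.5 -1 0 0 0" --pt "6 -3.1 -2.5 -1 0 0 0"

```text
t: 0.95
tool_pos: [354.2, 553.8, 365.4]
orientation: [-3.141, -0.0, 3.141]
ft_force: [-0.4, 0.3, 0.7]
gripper_width: 59.8
finger_force: 0.0
```

Request:
carry_out --pt "5 -1.5 -4.5 0 0 0 0" --pt "5 -1.5 -4.5 0 0 0 0" --pt "5 -1.5 -4.5 0 0 0 0" --pt "5 -1.5 -4.5 0 0 0 0" --pt "5 -1.5 -4.5 0 0 0 0" --pt "5 -1.5 -4.5 0 0 0 0" --pt "5 -1.5 -4.5 0 0 0 0" --pt "5 -1.5 -4.5 0 0 0 0"

```text
t: 1.75
tool_pos: [472.9, 193.2, 365.2]
orientation: [3.142, -0.0, 3.141]
ft_force: [0.3, 0.8, -0.4]
gripper_width: 50.0
finger_force: 0.0
```

Request:
carry_out --pt "4 0 -4.5 0 0 0 0" --pt "4 0 -4.5 0 0 0 0" --pt "4 0 -4.5 0 0 0 0" --pt "4 0 -4.5 0 0 0 0" --pt "4 0 -4.5 0 0 0 0" --pt "4 0 -4.5 0 0 0 0" --pt "4 0 -4.5 0 0 0 0" --pt "4 0 -4.5 0 0 0 0"

```text
t: 2.55
tool_pos: [472.0, -166.4, 365.3]
orientation: [3.141, 0.0, 3.141]
ft_force: [0.9, -0.3, 0.3]
gripper_width: 40.1
finger_force: 0.0
```

Request:
carry_out --pt "4 0 0 0 0 0 0" --pt "4 0 0 0 0 0 0" --pt "4 0 0 0 0 0 0"

```text
t: 2.85
tool_pos: [472.6, -163.3, 365.0]
orientation: [3.141, -0.001, -3.141]
ft_force: [-0.2, 1.2, -0.2]
gripper_width: 39.9
finger_force: 0.0
```

```bash
python3 - <<'E'
from h import *
print({k:np.round(v,3) for k,v in state().items() if k in("joint_pos","tool_pos","orientation","ft_force")})
w=get_image("wrist");cv2.imwrite("pics/w1.png",w["img"]);np.savez("pics/w1.npz",**w)
E
```

```text
{'joint_pos': array([-0.12 ,  0.178,  0.425,  1.98 , -0.087,  1.002,  1.919]), 'tool_pos': array([ 472.59 , -163.33 ,  364.985]), 'orientation': array([ 3.141e+00, -1.000e-03, -3.141e+00]), 'ft_force': array([-0.185,  1.228, -0.196])}
```

View pics/w1.png

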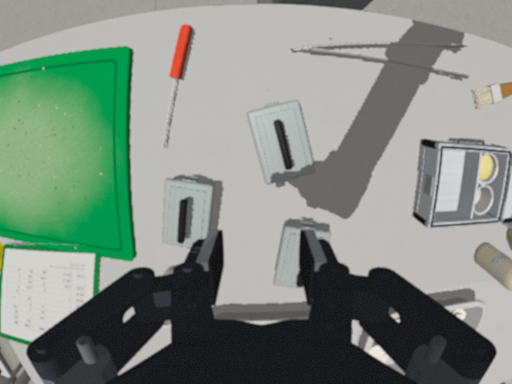

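The wrist view shows two bars clear at (283,145) and (183,220). The third, near (298,260), is partly hidden by a finger.

```bash
python3 - <<'E'
from h import *
w=dict(np.load("pics/w1.npz"))
bars(w,[(262,112,302,176),(170,190,200,250)],z=80,fish=True,thr=50)
# wrist-frame sanity: carrier bay inner corners
print(ray(w,[(443,147),(478,151),(436,217),(474,219)],70,True).round(1)[:,:2])
E
```

```text
181 centre [ 458.3 -130.8] rect [ 452.6 -133.2] [68.   8.2] yaw 0.202
231 centre [ 566.8 -284.8] rect [ 568. -285.] [ 9.4 70. ] yaw -0.164
[[447.6 132.6]
 [449.5 214.3]
 [569.2 138.9]
 [576.5 233.4]]
```

Request:
carry_out --pt "4 1.8 3.1 2 0 0 -0.11" --pt "4 0 0 4 0 0 -0.11" --pt "4 0 0 4.5 0 0 0" --pt "4 0 0 4.5 0 0 0" --pt "4 0 0 4.5 0 0 0" --pt "4 0 0 4.5 0 0 0" --pt "4 0 0 1 0 0 0" --pt "4 0 0 0 0 0 0"

```text
t: 3.7
tool_pos: [454.0, -132.5, 114.3]
orientation: [3.14, -0.003, -2.92]
ft_force: [-0.7, -0.6, 1.1]
gripper_width: 39.9
finger_force: 0.0
```

```bash
python3 - <<'E'
from h import *
w=get_image("wrist");cv2.imwrite("pics/w2.png",w["img"]);np.savez("pics/w2.npz",**w)
s=state();print(s["tool_pos"],s["orientation"],s["ft_force"])
E
```

```text
[ 455.1198615  -133.12422081  115.77545419] [ 3.14116127e+00  1.45979707e-04 -2.92103507e+00] [0.38940163 0.18952588 1.01429415]
```

View pics/w2.png

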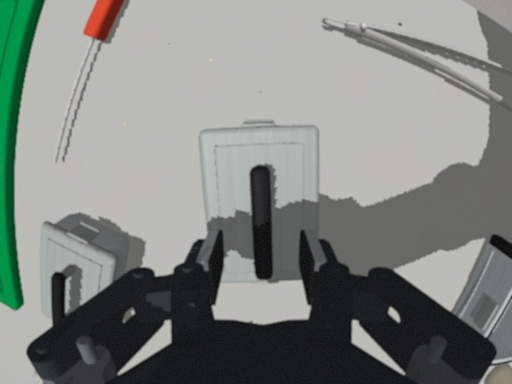

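The bar is centred between the fingers at u≈262 and aligned with the tool, so I'll descend and weigh.

Request:
carry_out --pt "4 0 0 2 0 0 0" --pt "4 0 0 2 0 0 0" --pt "4 0 0 0 0 0 0" --pt "0.8 0 0 0 0 0 0" --pt "0.8 0 0 0 0 0 0" --pt "0.8 0 0 0 0 0 0" --pt "0.8 0 0 0 0 0 0" --squeeze 45

```text
t: 4.45
tool_pos: [455.6, -133.4, 76.5]
orientation: [-3.141, 0.002, -2.922]
ft_force: [-0.6, 2.3, 8.4]
gripper_width: 10.9
finger_force: 47.5
```

Request:
carry_out --pt "0.8 0 0 -1 0 0 0" --pt "0.8 0 0 -1 0 0 0" --pt "0.8 0 0 -1 0 0 0" --pt "0.8 0 0 0 0 0 0" --pt "0.8 0 0 0 0 0 0" --pt "0.8 0 0 0 0 0 0"

```text
t: 5.05
tool_pos: [454.4, -133.7, 105.2]
orientation: [3.141, -0.0, -2.922]
ft_force: [-0.6, -0.5, -1.4]
gripper_width: 10.8
finger_force: 46.2
```

```bash
python3 - <<'E'
from h import *
F=[]
for i in range(4):
    s=state();F.append(s["ft_force"]);w=get_image("wrist")
print(np.round(F,1),s["tool_pos"],s["gripper_width"],s["finger_force"])
E
```

```text
[[-0.6 -0.5 -1.4]
 [ 0.2  0.2 -1.8]
 [-0.4  0.6 -1.6]
 [-0.3  0.3 -1.9]] [ 454.35616906 -133.71864594  104.96735164] 10.822360230583755 46.165013909339905
```

Tin C reads about 1.6 N, so it is empty. I'll set it back and go to the tin near (650,-94).

Request:
carry_out --pt "0.8 0 0 1 0 0 0" --pt "0.8 0 0 1 0 0 0" --pt "0.8 0 0 0.5 0 0 0" --pt "0.8 0 0 0.25 0 0 0" --pt "0.8 0 0 0.25 0 0 0" --pt "0.8 0 0 0 0 0 0" --pt "4 0 0 0 0 0 0" --pt "4 0 0 0 0 0 0"

```text
t: 6.05
tool_pos: [455.0, -133.9, 75.4]
orientation: [-3.141, 0.001, -2.922]
ft_force: [-0.1, 0.8, 0.6]
gripper_width: 38.9
finger_force: 0.0
```

Request:
carry_out --pt "4 0 0 -2 0 0 0" --pt "4 0 0 -4 0 0 0.115" --pt "4 0 0 -3 0 0 0.12" --pt "4 0 0 0 0 0 0.115" --pt "4 -3.8 1.3 0 0 0 0" --pt "4 -3.8 1.3 0 0 0 0" --pt "4 -3.8 1.3 0 0 0 0" --pt "4 -3.8 1.3 0 0 0 0"

```text
t: 6.85
tool_pos: [613.5, -101.6, 165.1]
orientation: [-3.141, -0.0, 3.011]
ft_force: [0.7, 0.2, -0.2]
gripper_width: 40.1
finger_force: 0.0
```

Request:
carry_out --pt "4 -3.8 1.2 2 0 0 0" --pt "4 0 0 3 0 0 0" --pt "4 0 0 0 0 0 0" --pt "4 0 0 0 0 0 0"

```text
t: 7.25
tool_pos: [649.8, -95.6, 114.6]
orientation: [-3.141, -0.003, 3.01]
ft_force: [0.3, -0.9, 0.8]
gripper_width: 39.9
finger_force: 0.0
```

```bash
python3 - <<'E'
from h import *
w=get_image("wrist");cv2.imwrite("pics/w3.png",w["img"]);np.savez("pics/w3.npz",**w)
s=state();print(s["tool_pos"],s["orientation"],s["ft_force"])
E
```

```text
[650.45813545 -96.06561333 115.72078676] [-3.14090354e+00 -7.11632377e-04  3.00936949e+00] [0.57893276 0.01569156 0.40568309]
```

View pics/w3.png

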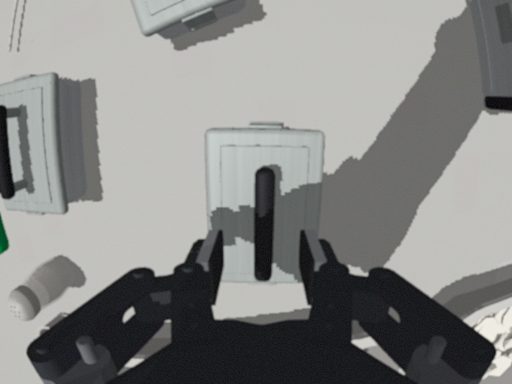

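The second bar is also centred, at u≈264.

Request:
carry_out --pt "4 0 0 2 0 0 0" --pt "4 0 0 2 0 0 0" --pt "4 0 0 0 0 0 0" --pt "0.8 0 0 0 0 0 0" --pt "0.8 0 0 0 0 0 0" --pt "0.8 0 0 0 0 0 0" --pt "0.8 0 0 0 0 0 0" --squeeze 45

```text
t: 8.0
tool_pos: [652.2, -95.1, 76.9]
orientation: [3.141, 0.002, 3.011]
ft_force: [-1.1, 2.2, 6.1]
gripper_width: 10.9
finger_force: 48.3
```

Request:
carry_out --pt "0.8 0 0 -1 0 0 0" --pt "0.8 0 0 -1 0 0 0" --pt "0.8 0 0 -1 0 0 0" --pt "0.8 0 0 0 0 0 0" --pt "0.8 0 0 0 0 0 0" --pt "0.8 0 0 0 0 0 0"

```text
t: 8.6
tool_pos: [650.9, -94.9, 104.9]
orientation: [3.142, -0.001, 3.011]
ft_force: [0.2, -0.7, -5.9]
gripper_width: 10.8
finger_force: 46.8
```

```bash
python3 - <<'E'
from h import *
F=[]
for i in range(4):
    s=state();F.append(s["ft_force"]);w=get_image("wrist")
print(np.round(F,1),s["tool_pos"],s["gripper_width"],s["finger_force"])
E
```

```text
[[ 0.2 -0.7 -5.9]
 [-0.4 -0.6 -6. ]
 [ 0.6  0.2 -4.8]
 [-0.3  0.2 -4.8]] [650.94464265 -95.0215434  104.79676788] 11.174483207327679 46.847416162490845
```

This one reads about 5.4 N, so it is packed. I'll carry it over the bay and hover.

Request:
carry_out --pt "0.8 0 0 -4 0 0 -0.065" --pt "0.8 0 0 -4 0 0 -0.065" --pt "0.8 1.5 3 0 0 0 0" --pt "0.8 2 4 0 0 0 0" --pt "0.8 2 4 0 0 0 0" --pt "0.8 2 4 0 0 0 0" --pt "0.8 2 4 0 0 0 0" --pt "0.8 2 4 0 0 0 0"

```text
t: 9.6
tool_pos: [535.5, 136.3, 185.3]
orientation: [3.142, 0.0, 3.14]
ft_force: [0.8, 0.5, -5.5]
gripper_width: 10.9
finger_force: 47.1
```

Request:
carry_out --pt "0.8 1.5 3 0 0 0 0" --pt "0.8 0.5 2 0 0 0 0" --pt "0.8 0 0 0 0 0 0" --pt "0.8 0 0 0 0 0 0" --pt "0.8 0 0 0 0 0 0"

```text
t: 10.1
tool_pos: [517.1, 183.3, 185.4]
orientation: [-3.141, 0.001, 3.139]
ft_force: [0.8, -0.6, -3.9]
gripper_width: 11.2
finger_force: 47.1
```

```bash
python3 - <<'E'
from h import *
w=dict(np.load("pics/w3.npz"));bars(w,[(250,155,285,295)],z=81,fish=True,thr=50)
w=dict(np.load("pics/w2.npz"));bars(w,[(248,155,280,295)],z=81,fish=True,thr=50)
w=get_image("wrist");cv2.imwrite("pics/w4.png",w["img"]);np.savez("pics/w4.npz",**w)
t=get_image("top");np.savez("pics/top4.npz",**t)
s=state();print(s["tool_pos"],s["orientation"],s["ft_force"])
E
```

```text
1655 centre [648.5 -95. ] rect [647.9 -95.3] [11.  71.7] yaw -0.165
1883 centre [ 449.6 -134.1] rect [ 450.8 -134. ] [72. 11.] yaw 0.25
[517.09403769 183.24186067 185.41826577] [-3.14086159e+00  3.87944864e-04  3.13799831e+00] [ 0.7288819  -0.23873382 -4.68073667]
```

View pics/w4.png

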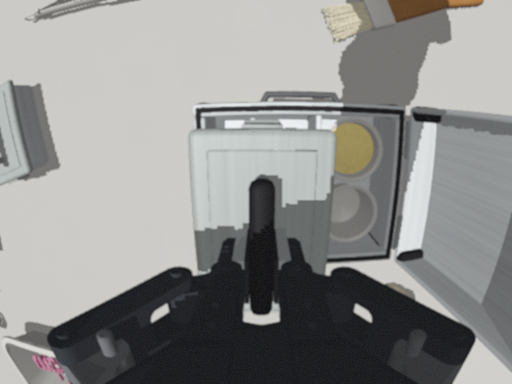

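In the hover view the tin lid edge runs from (190,130) to (334,130), and the carrier's near rim from (195,104) to (404,109). Next I'll work out the relative offset.

```bash
python3 - <<'E'
from h import *
w=dict(np.load("pics/w4.npz"))
print("tin lid corners/edge mid",ray(w,[(190,150),(335,150),(205,129),(322,129),(262,129)],158,True).round(1)[:,:2])
print("rim outer -y,+y corners",ray(w,[(194,104),(405,109),(265,104)],70,True).round(1)[:,:2])
print("rim inner near",ray(w,[(203,113),(396,116)],70,True).round(1)[:,:2])
print("far rim +y corner inner/outer",ray(w,[(390,250),(396,259),(398,248)],70,True).round(1)[:,:2])
g=w["img"]
cv2.imwrite("pics/c4.png",cv2.resize(g[90:275,180:420],None,fx=3.2,fy=3.2,interpolation=cv2.INTER_CUBIC))
E
```

```text
tin lid corners/edge mid [[467.8 144.1]
 [467.9 221.9]
 [456.7 152.7]
 [456.8 214.3]
 [457.2 182.7]]
rim outer -y,+y corners [[441.6 127.1]
 [441.7 307.9]
 [443.  185.3]]
rim inner near [[449.4 134.5]
 [448.6 299.2]]
far rim +y corner inner/outer [[576.7 308.5]
 [587.5 317.4]
 [575.  317.2]]
```

View pics/c4.png

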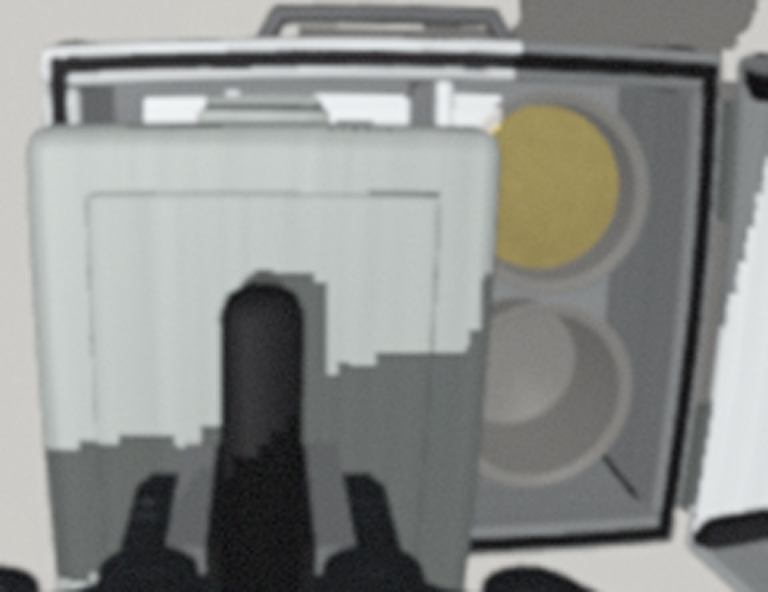

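Tin centre is about (514.5,183.1) and bay centre about (516.5,184.5), with yaws matching. I'll correct for that and lower.

Request:
carry_out --pt "0.8 -0.2 0.14 1 0 0 0" --pt "0.8 0 0 1.5 0 0 0" --pt "0.8 0 0 1 0 0 0" --pt "0.8 0 0 1 0 0 0" --pt "0.8 0 0 1 0 0 0" --pt "0.8 0 0 1 0 0 0" --pt "0.8 0 0 1 0 0 0" --pt "0.8 0 0 0 0 0 0"

```text
t: 11.0
tool_pos: [517.6, 186.2, 108.9]
orientation: [-3.141, -0.003, 3.141]
ft_force: [-0.5, 0.0, -5.2]
gripper_width: 10.6
finger_force: 47.1
```

Request:
carry_out --pt "0.8 0 0 0.8 0 0 0" --pt "0.8 0 0 0.4 0 0 0" --pt "0.8 0 0 0.3 0 0 0" --pt "0.8 0 0 0.2 0 0 0" --pt "0.8 0 0 0 0 0 0" --pt "0.8 0 0 0 0 0 0"

```text
t: 11.6
tool_pos: [518.7, 186.4, 93.5]
orientation: [3.141, 0.0, 3.141]
ft_force: [-0.3, -0.3, -4.7]
gripper_width: 10.9
finger_force: 47.1
```

Request:
carry_out --pt "0.8 0 0 0.15 0 0 0" --pt "0.8 0 0 0.1 0 0 0" --pt "0.8 0 0 0 0 0 0" --pt "0.8 0 0 0 0 0 0"

```text
t: 12.0
tool_pos: [518.6, 186.4, 90.8]
orientation: [-3.142, 0.0, 3.141]
ft_force: [0.4, -0.1, -4.9]
gripper_width: 10.8
finger_force: 47.1
```

Request:
carry_out --pt "0.8 0 0 0.1 0 0 0" --pt "0.8 0 0 0.1 0 0 0" --pt "0.8 0 0 0.05 0 0 0" --pt "0.8 0 0 0 0 0 0" --pt "0.8 0 0 0 0 0 0"

```text
t: 12.5
tool_pos: [518.6, 186.8, 88.9]
orientation: [3.141, 0.0, 3.141]
ft_force: [-2.7, 0.5, 5.7]
gripper_width: 10.6
finger_force: 48.4
```

The tin is seated. I'll release, raise, close the fingers, move behind the lid and glance from above.

Request:
carry_out --pt "3 0 0 0 0 0 0" --pt "3 0 0 0 0 0 0" --pt "3 0 0 0 0 0 0" --pt "3 0 0 -1 0 0 0" --pt "3 0 0 -3 0 0 0" --pt "3 0 0 -4.5 0 0 0" --pt "3 0 0 -4.5 0 0 0" --pt "3 0 0 -4.5 0 0 0"

```text
t: 13.3
tool_pos: [518.3, 186.0, 265.5]
orientation: [-3.141, 0.0, 3.14]
ft_force: [0.3, 0.5, 0.4]
gripper_width: 29.6
finger_force: 0.0
```

Request:
carry_out --pt "0 0 0 -4.5 0 0 0" --pt "0 0 0 -4.5 0 0 0" --pt "0 0 3 0 0 0 0" --pt "0 0 4.5 0 0 0 0" --pt "0 0.5 4.5 0 0 0 0" --pt "0 0 4.5 0 0 0 0" --pt "0 0 4.5 0 0 0 0" --pt "0 0 3.7 0 0 0 0"

```text
t: 14.1
tool_pos: [512.8, 436.2, 353.8]
orientation: [3.141, 0.0, -3.141]
ft_force: [0.7, -0.0, -0.8]
gripper_width: 0.1
finger_force: 0.0
```

```bash
python3 - <<'E'
from h import *
s=state();print(s["tool_pos"],s["orientation"],s["gripper_width"])
w=get_image("wrist")["img"];t=get_image("scene")["img"][110:230,150:330]
cv2.imwrite("pics/m5.png",np.hstack([cv2.resize(w,(400,300)),cv2.resize(t,(400,267))[:,:] if 0 else cv2.resize(t,(400,300))]))
E
```

```text
[512.81292759 436.22240193 353.79415546] [ 3.14066013e+00  1.53039646e-04 -3.14058435e+00] 0.1194013738719674
```

View pics/m5.png

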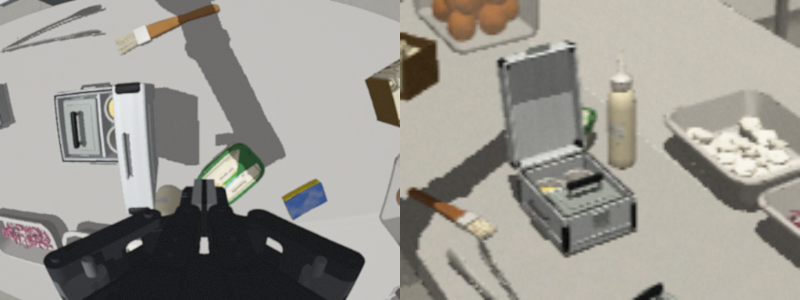

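The tin sits in the bay and the fingers are behind the lid. I'll lower and start pushing.

Request:
carry_out --pt "0 0 0 4 0 0 0" --pt "0 0 0 4.5 0 0 0" --pt "0 0 -1 4 0 0 0" --pt "0 0 -1.5 0 0 0 0" --pt "0 0 -1 0 0 0 0" --pt "0 0 -1 0 0 0 0" --pt "0 0 -1 0 0 0 0" --pt "0 0 -1 0 0 0 0"

```text
t: 15.0
tool_pos: [515.6, 370.4, 231.5]
orientation: [3.135, 0.005, -3.141]
ft_force: [0.4, 5.3, 13.7]
gripper_width: 0.2
finger_force: 8.9
```

Request:
carry_out --pt "0 0 -1.2 0 0 0 0" --pt "0 0 -1.2 0 0 0 0" --pt "0 0 -1.2 0 0 0 0" --pt "0 0 -1.2 0 0 0 0" --pt "0 0 -1.2 0 0 0 0" --pt "0 0 -1.2 0 0 0 0"

```text
t: 15.6
tool_pos: [514.7, 295.9, 229.4]
orientation: [3.14, 0.003, 3.141]
ft_force: [1.8, 3.5, -0.5]
gripper_width: -0.1
finger_force: 1.3
```

Request:
carry_out --pt "0 0 -1.1 -0.1 0 0 0" --pt "0 0 -1.1 -0.1 0 0 0" --pt "0 0 -1.1 -0.1 0 0 0" --pt "0 0 -1.1 0 0 0 0" --pt "0 0 -1 0.4 0 0 0" --pt "0 0 -1 0.6 0 0 0" --pt "0 0 -1 0.7 0 0 0" --pt "0 0 -1 0.8 0 0 0"

```text
t: 16.4
tool_pos: [513.8, 210.9, 205.8]
orientation: [-3.141, 0.0, 3.14]
ft_force: [0.4, 0.9, 2.1]
gripper_width: -0.2
finger_force: 0.9
```

Request:
carry_out --pt "0 0 -0.8 1 0 0 0" --pt "0 0 -0.8 1 0 0 0" --pt "0 0 -0.8 1 0 0 0" --pt "0 0 -0.8 1 0 0 0" --pt "0 0 -0.4 1 0 0 0" --pt "0 0 -0.4 1 0 0 0" --pt "0 0 -0.4 1 0 0 0"

```text
t: 17.1
tool_pos: [513.3, 167.9, 135.3]
orientation: [-3.141, -0.001, 3.141]
ft_force: [-0.3, 1.1, 1.1]
gripper_width: 0.2
finger_force: 0.5
```

Request:
carry_out --pt "0 0 -0.2 0.5 0 0 0" --pt "0 0 -0.1 0.4 0 0 0" --pt "0 0 0 0.3 0 0 0" --pt "0 0 0 0.2 0 0 0" --pt "0 0 0 0.1 0 0 0" --pt "0 0 0 0 0 0 0"

```text
t: 17.7
tool_pos: [513.6, 165.7, 121.4]
orientation: [3.141, 0.0, 3.141]
ft_force: [0.9, -0.4, -0.1]
gripper_width: -0.2
finger_force: 0.0
```

Request:
carry_out --pt "0 0 0 0.2 0 0 0" --pt "0 0 0 0.2 0 0 0" --pt "0 0 0 0 0 0 0" --pt "0 0 0 0 0 0 0"

```text
t: 18.1
tool_pos: [513.8, 165.8, 120.8]
orientation: [3.139, 0.0, 3.14]
ft_force: [-6.9, -1.0, 30.9]
gripper_width: -0.0
finger_force: 14.9
```

Request:
carry_out --pt "0 0 0 0.2 0 0 0" --pt "0 0 0 0.1 0 0 0" --pt "0 0 0 0 0 0 0" --pt "0 0 0 0 0 0 0"

```text
t: 18.5
tool_pos: [513.9, 165.8, 120.6]
orientation: [3.137, -0.0, 3.14]
ft_force: [-13.8, -2.7, 54.2]
gripper_width: 0.3
finger_force: 26.9
```

The lid is hard against its stop. I'll back off and check.

Request:
carry_out --pt "0 0 0 -0.6 0 0 0" --pt "0 0 0 -1 0 0 0" --pt "0 0 0 -4 0 0 0" --pt "0 0 0 -4.5 0 0 0" --pt "0 0 0 -4.5 0 0 0" --pt "0 0 0 -4.5 0 0 0" --pt "0 0 0 -2 0 0 0" --pt "0 0 0 0 0 0 0"

```text
t: 19.3
tool_pos: [515.6, 166.1, 328.9]
orientation: [3.138, 0.007, 3.141]
ft_force: [0.1, 0.2, -0.7]
gripper_width: 0.2
finger_force: 0.0
```

```bash
python3 - <<'E'
from h import *
s=state();print(s["tool_pos"],s["ft_force"],s["t"])
w=get_image("wrist")["img"];t=get_image("scene")["img"][110:290,140:410]
cv2.imwrite("pics/m6.png",np.hstack([cv2.resize(w,(400,300)),cv2.resize(t,(400,300))]))
s0=dict(np.load("pics/scene0.npz"));bars(s0,[(243,218,280,240)],80);bars(get_image("scene"),[(243,218,280,240)],80)
E
```

```text
[515.61851256 166.14560004 328.85283284] [ 0.09203726  0.15220724 -0.66179149] 19.3
59 centre [ 446.  -140.4] rect [ 446.8 -139.9] [78.4 22.4] yaw 0.326
58 centre [ 445.9 -140. ] rect [ 446.6 -139.7] [72.9 16.4] yaw 0.26
```

View pics/m6.png

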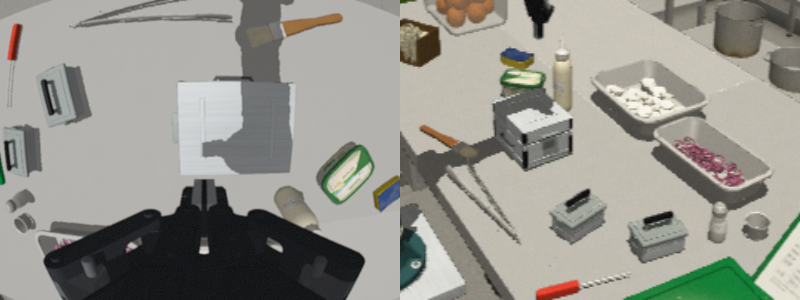

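The picture shows the lid shut flat, the empty tins where they stood, and the other things undisturbed.

```bash
python3 -c "
from rig import *
print(hand_in())"
```

```text
the job is handed in; nothing more can be done
None
```

The packed tin is in the carrier with the lid pressed fully shut, the empty tin I lifted is back where it stood, the third tin was never touched, and the job was handed in at about 19 s of the 69 s allowed.

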